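Clamp a test cartridge to its set force and mist it

ROBOT

A 6-joint arm with a two-finger parallel gripper is mounted at the origin on the work surface. World frame = base frame: x ahead of the robot, y to its left, z up, the work surface at z = 0. Lengths are in m, angles in rad, forces in N, time in s.
With the tool pointing down it reaches from about 0.25 to 0.8 m from the base axis. Payload 3.9 kg.
Tool frame: the origin (TCP) lies midway between the tips of the shut fingers; the grasp point (between the pads) lies 19 mm behind it (r.hold_point_z is the distance from the TCP to the grasp point, in m); z points along the fingers, y is the line along which they close (so a half turn about z gives the same grasp; the last joint's range is limited). The gripper opens to 85 mm and grips with 20 to 120 N. Pads are 22 mm wide; open, the fingers measure 114 mm over their backs; the gripper's body (76 mm by 85 mm) begins 54 mm behind the grasp point. The pads swing forward as they close: fully open they stand 13 mm farther back than shut.
Start: joints at [1.25, 0.26, -0.138, 1.173, 0, 1.571], TCP at [0.166, 0.498, 0.231] pointing down, gripper open.
Joint ranges: [-2.78, 2.78], [-0.83, 1.72], [-1.28, 1.37], [-1.9, 2.12], [-1.57, 1.48], [-3.14, 3.14]. Speed limits (rad/s): [2.57, 2.57, 3.14, 3.14, 3.14, 3.14].

INTERFACE

Orientations are given as a rotation vector (axis times angle).
In Python, from cell import r gives the robot as it stands. The module is installed in compiled form; this text tells all that it offers.
- The arm moves only by the shell command python3 -m crank 'ROWS' [OPENING] [FORCE]. ROWS is JSON, a list of rows, each a list of 4 numbers: the shift along the world's x, y, z in units of 40 mm (1.0 is 40 mm), then the turn about the world's z in units of 5 degrees (1.0 is 5 degrees). In form: [[dx, dy, dz, twist], ...]. A call has 1 to 8 rows; each row is the pose to reach, as a shift and turn from the pose commanded when the call began; what a row does not reach only later rows make up. A row lasts 1/10 s, in which the tool goes at most 50 mm and 8.59 degrees, less where a joint would pass 70% of its speed; a pose out of reach is approached as far as the arm can. A call with a gripper value outside its range is refused whole. OPENING is the opening, from 0 (shut) to 1 (fully open), set as the call begins (- or left out, the last holds). The fingers move at their own pace and stop on an object; FORCE is the grip in N (left out, the last holds). Time passes only in rows, so rows that repeat a pose let the fingers close. It gives the time, the measured TCP pose, the force, the opening and the grip force at its end, in the units of the state.
- r.state(): the state, without advancing time (a new reading comes with each control period).
- r.get_image(name): name is "scene" or "top"; returns a dict with "img" (420x560x3 uint8, red, green, blue), "z_map" (420x560 float32, m along the optical axis (not along the pixel's ray), 0 where there is no reading), "fx", "fy", "cx", "cy" (pixels), "R" (3x3) and "t" (3): a world point X has camera coordinates R X + t. Camera axes: x right, y down, z forward; pixel columns grow to the right and rows downward; lengths in m; the calibration is good to about 2 mm. A picture is of the moment at which its call begins.
- r.close_job(): hands the job in; it is judged then, once.
The state is a dict: "clock": time; "joint_pos": joint angles; "dq": joint speeds; "joint_torque": joint torques, N m; "ee_pos": TCP position; "tcp_rot": TCP orientation; "force": force on the tool from outside, world axes, zero at the start; "wrist_torque": the same for the moment, N m; "finger_gap": finger opening in m; "grip_force": force on a finger pad.
Only numpy, scipy, OpenCV 4.12 (cv2) and the standard library are available. Lean on these libraries where they do the work, as an engineer would, in place of code of your own. Each camera call takes 0.05 s, during which the arm holds its last target. There are 200 camera calls.

TASK

Take the test cartridge out of the warming dock and lay it in the screw press, head first, flat on the bed and up to the rear stop, and let go of it; then turn the press knob clockwise until the green tab pops out, stopping before the red overload tab does. Only then press the sprayer's white cap fully down and let it come up again, leaving the cartridge clamped and the other things on the bench where they are.

Things in the scene. Friction and masses are not known exactly. Their poses are not given: they have to be found in the camera images.
- cart_mid (a point): Centre (half-way up, 8 mm over its underside) of the loose test cartridge, a flat plastic slab 140 x 44 x 16 mm, about 120 g. +x runs lengthwise to the head end, z up. White body 44 mm wide from x = -25 to +70 mm, green window on the head; orange handle 28 mm wide from x = -70 to -25 mm. It lies on the bench, handle end inside the dock, the last 60 mm of the head end sticking out.
- cart_head (a point): Centre of the cartridge's head, 45 mm from the cartridge's centre along its +x, half-way up; the press foot must bear here. Axes as the cartridge.
- cart_handle (a point): Centre of the cartridge's orange handle, 47.5 mm from the cartridge's centre along its -x, half-way up. Axes as the cartridge. The dock covers it at the start, and a gripper holding the head would hit the press: draw the cartridge out by the head (about 100 mm), put it down, and take it again by the handle to load the press.
- cartridge: The same cartridge; origin at the centre of its underside, axes as its centre point.
- dock: Fixed white warming dock with a blue top, 120 x 122 mm and 50 mm high. Origin at the centre of its underside on the bench. Its tunnel opens in the face at x = -60 mm in the dock's frame; 62 mm wide, 26 mm high, without a floor: the cartridge lies on the bench. Draw the cartridge out along the dock's -x.
- press: Fixed screw press. Origin on the bench below the spindle axis; +x points from its open front to its rear stop. White base x = -62 to +52 mm, 150 mm wide; on it an aluminium bed strip 52 mm wide, top 14 mm above the bench. Posts at y = +-54 mm, inner faces 92 mm apart, carry a blue bridge 28 mm deep (x), 140 mm long, 85 to 107 mm up. Below it a white crosshead, 40 x 86 x 24 mm, rides on the screw.
- press_stop (a point): Middle of the rear stop's face, 28 mm behind the spindle axis (press +x), 3 mm above the bed; the stop is 6 mm high. The cartridge goes in from the front along the press's +x, lengthwise, head under the foot, handle sticking out in front. With its head centred on the spindle axis its end is 3 mm short of the stop; anywhere from there up to touching the stop is right.
- bed_mark (a point): Point on top of the press bed straight below the spindle axis, 14 mm above the bench: where the centre of the cartridge's head belongs. Axes as the press.
- foot: Black round pressing foot, 26 mm across, sprung below the press's crosshead; origin at the centre of its underside. It starts 4 to 6.5 mm above a loaded cartridge's top face (which is 30 mm above the bench).
- knob_grip (a point): Point on the axis of the black round fluted press knob on top of the bridge, 42 mm across and 26 mm high (from 110 to 136 mm above the bench); the point is 124 mm above the bench, 12 mm below the knob's top. Vertical axis; the knob stays at that height while the screw runs down through it.
- knob (a joint): Press knob angle, rad; grows clockwise seen from above, lowers the foot 2.55 mm per rad. Starts at 1.2 to 2.1, ends at 8; turning takes about 0.15 N m and it stays where left. Once the foot bears, the force grows about 7.6 N per rad; the set force is unknown (4 to 17 N, new each time), so watch the green tab. 2 to 5 rad in all: several grasps; open the fingers and turn back between.
- green_tab (a joint): Green tab, 18 mm wide and 7 mm thick, in the rear face (press +x) of the press's white crosshead, on its +y half: 0 m flush, springs out to 0.012 m along the press's +x all at once when the set force is reached, and stays out.
- red_tab (a joint): Red overload tab beside the green one, on the crosshead's -y half: 0 m flush, springs out to 0.012 m along the press's +x if the knob is turned about 0.75 rad past the angle where the green tab popped, which spoils the cartridge.
- cap_top (a point): Centre of the top of the sprayer's white round push cap, 28 mm across, 165 mm above the bench when up. The sprayer is a blue bottle, 66 mm across the foot, fixed to the bench beside the press on its -y side, nozzle towards the press.
- spray_cap (a joint): Stroke of the sprayer's cap in m: 0 up, 0.008 fully down; needs about 1.2 N to start and 8 N fully down, and springs back.
- tube_rack: Bystander: loose blue rack of capped tubes, 70 x 160 x 90 mm high; origin at the centre of its underside.
- tip_box: Bystander: loose yellow box of pipette tips, 80 x 115 x 50 mm; origin at the centre of its underside.
- water_bottle: Bystander: loose clear bottle, 64 mm across, 200 mm high; origin at the centre of its underside.
- beaker: Bystander: loose glass beaker, 70 mm across, 85 mm high; origin at the centre of its underside.
- slide_box: Bystander: loose cardboard box, 75 x 100 x 35 mm; origin at the centre of its underside.
- marker: Bystander: loose grey and blue marker pen lying flat, 143 x 14 x 13 mm; origin near its middle on its underside.
There are look-alikes about, which are no part of the job. What is shaped like the part that bears cap_top but purple is not meant.

How it is judged:
On the way, in this order (a step that is already met when the one before it is completed fails the run):
1. the cartridge lies flat on the press bed, head under the foot, and is let go (horizontal distance between cart_head and bed_mark below 0.007 m and angle between the x axis of cartridge and the x axis of press, either way round below 0.12 rad and z of cart_head in the frame of bed_mark below 0.0115 m and angle between cartridge's own z axis and vertical below 0.08 rad and contact force between the fingers and cartridge below 0.1 N), for 0.2 s.
2. the green tab has popped out (value of joint green_tab above 0.009 m), for 0.2 s.
3. the sprayer cap is pressed fully down (value of joint spray_cap above 0.0065 m), for 0.02 s.
At the end, for the whole second after the job is handed in: The cartridge lies flat in the press, its head centre within 7 mm of the spindle axis and its length within 0.12 rad of the press's x, clamped by the foot with more than 2.5 N; the green tab is out (over 9 mm), the red one in (under 4 mm); the sprayer cap is up again (under 1.5 mm) (horizontal distance between cart_head and bed_mark below 0.007 m and angle between the x axis of cartridge and the x axis of press, either way round below 0.12 rad and z of cart_head in the frame of bed_mark below 0.0115 m and contact force between foot and cartridge above 2.5 N and value of joint green_tab above 0.009 m and value of joint red_tab below 0.004 m and value of joint spray_cap below 0.0015 m and linear speed of cartridge below 0.02 m/s); the robot touches nothing.
It fails at once if the red overload tab pops out (value of joint red_tab above 0.004 m).
It fails at once if the sprayer is pressed before the green tab is out (value of joint spray_cap above 0.004 m and value of joint green_tab below 0.006 m).
It fails at once if a bystander is moved more than 30 mm or tipped (distance of any of tube_rack, tip_box, water_bottle, beaker, slide_box, marker from where it was at the start of the episode above 0.03 m or angle between any of water_bottle, beaker, tube_rack's own z axis and vertical above 0.5 rad).
It also fails if it takes over 72 s, if anything falls off the work surface, if the arm or the gripper's body presses on something with over 40 N, if the wrist force passes 120 N, or if a joint passes its speed limit or range.

## Working session

There is one attempt and no reset: what is moved stays moved. The work goes in short steps, Python scripts to look and compute and a shell command to move; the robot and the scene stay as the last step left them, time stands still between calls to the robot, and variables do not carry over. Pictures are saved under pics/ and viewed, at most 10 in all, crops included, and the job is handed in when it is done.

```bash
mkdir -p pics
cat > h.py <<'E'
import numpy as np, cv2
from cell import r
def get(n):
    d=r.get_image(n); np.savez('/tmp/%s.npz'%n,**d); return d
def save(d,f,crop=None,s=1):
    im=d['img'][:,:,::-1]
    if crop: x0,y0,x1,y1=crop; im=im[y0:y1,x0:x1]
    cv2.imwrite(f,cv2.resize(im,None,fx=s,fy=s,interpolation=cv2.INTER_CUBIC))
def P(d,u,v):
    z=float(d['z_map'][int(v),int(u)]); return d['R'].T@(np.array([(u-d['cx'])/d['fx']*z,(v-d['cy'])/d['fy']*z,z])-d['t'])
def atz(d,u,v,h):
    c=-d['R'].T@d['t']; w=d['R'].T@np.array([(u-d['cx'])/d['fx'],(v-d['cy'])/d['fy'],1.]); return c+w*(h-c[2])/w[2]
def cloud(d):
    v,u=np.mgrid[:d['img'].shape[0],:d['img'].shape[1]]; z=d['z_map']
    return (np.stack([(u-d['cx'])/d['fx']*z,(v-d['cy'])/d['fy']*z,z],-1)-d['t'])@d['R']
E
python3 - <<'E'
from h import *
for n in("scene","top"):
    d=get(n); save(d,f'pics/{n}0.png',s=1.4); print(n,-d['R'].T@d['t'],d['fx'])
print(r.state(),r.hold_point_z)
E
```

```text
scene [ 1.34337579 -0.73755632  0.98061536] 515.118619239954
top [0.40241368 0.01748032 1.34649952] 421.6810988326325
{'clock': 0.1, 'joint_pos': array([ 1.25002710e+00,  2.60625050e-01, -1.39250068e-01,  1.17274108e+00,
        4.97339687e-05,  1.57081170e+00]), 'dq': array([-0.00211762, -0.00101021,  0.00356065,  0.00176872,  0.00016716,
       -0.00087997]), 'joint_torque': array([ 4.59176154e-04, -4.06508803e+01,  2.54527313e+01,  1.01071032e-02,
        4.27729037e-05,  1.17325993e-05]), 'ee_pos': array([0.16531528, 0.49762346, 0.23054086]), 'tcp_rot': array([-5.01675180e-01, -3.10093279e+00,  2.80917606e-03]), 'force': array([ 0.67334174,  0.17746252, -0.14044517]), 'wrist_torque': array([-0.0160265 ,  0.02724048,  0.00268433]), 'grip_force': 0.0, 'finger_gap': 0.08515072224716574} 0.0187
```

View pics/scene0.png

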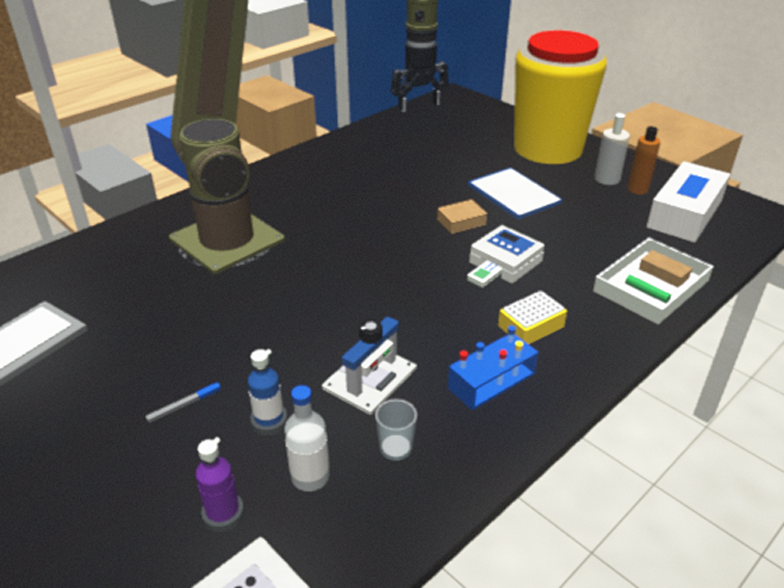

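View pics/top0.png

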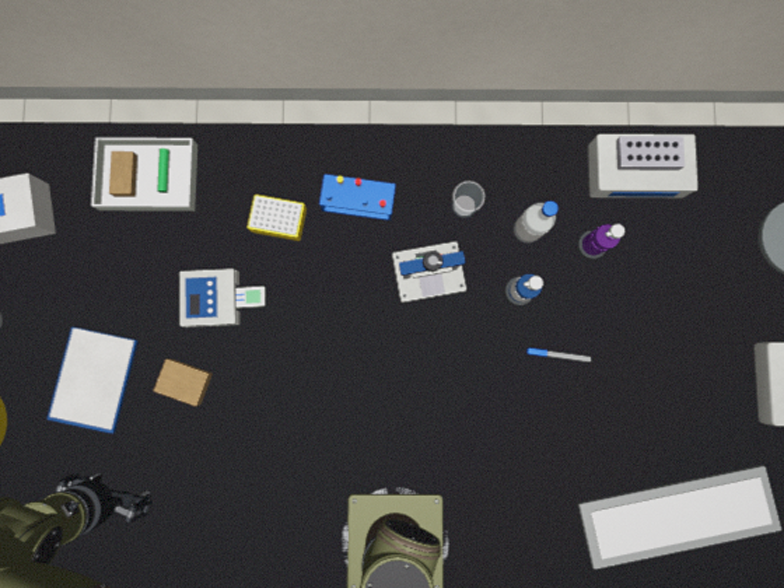

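Top view (×1.4): dock at (208,297) with the cartridge head pointing right at (250,297), and press knob at (432,261). There are two sprayers: a blue one at (525,288) and a purple one at (603,240). The blue one fits, being beside the press on its −y side. I'll confirm both in an enlarged crop.

Run:
```python
import numpy as np,cv2
from h import *
d=dict(np.load('/tmp/top.npz')); s=dict(np.load('/tmp/scene.npz'))
a=cv2.resize(d['img'][160:245,265:400],None,fx=5.9,fy=5.9,interpolation=cv2.INTER_CUBIC)  # press+sprayer
cv2.imwrite('pics/topcrop.png',a[:,:,::-1])
b=cv2.resize(s['img'][215:310,165:310],None,fx=5.5,fy=5.5,interpolation=cv2.INTER_CUBIC)
cv2.imwrite('pics/scenecrop.png',b[:,:,::-1])
def rect(p,m,name):
    pts=p[m][:,:2].astype(np.float32)
    print(name,len(pts),cv2.minAreaRect(pts),'z',np.median(p[m][:,2]))
c=cloud(d); box=lambda c,x0,x1,y0,y1,z0,z1:(c[...,0]>x0)&(c[...,0]<x1)&(c[...,1]>y0)&(c[...,1]<y1)&(c[...,2]>z0)&(c[...,2]<z1)
for n,v in (('top',d),('scene',s)):
    c=cloud(v); print(n)
    for nm,u in (('dock',(148,212)),('head',(181,212)),('knob',(309,186)),('cap',(383,202)),('pcap',(441,164))) if n=='top' else (('knob',(265,234)),('cap',(187,255)),('head',(346,195)),('pcap',(149,320))): print(nm,P(v,*u))
```

```text
top
dock [0.53467652 0.41578676 0.05039993]
head [0.53849264 0.32132351 0.01787775]
knob [ 0.60326706 -0.07490325  0.14109966]
cap [ 0.55475638 -0.28240673  0.16330227]
pcap [ 0.66457777 -0.44994417  0.165451  ]
scene
knob [ 0.61161574 -0.07845498  0.13871179]
cap [ 0.5611682  -0.27842567  0.16247341]
head [0.5461646  0.32847907 0.01842235]
pcap [ 0.66785265 -0.44964913  0.1655806 ]
```

View pics/topcrop.png

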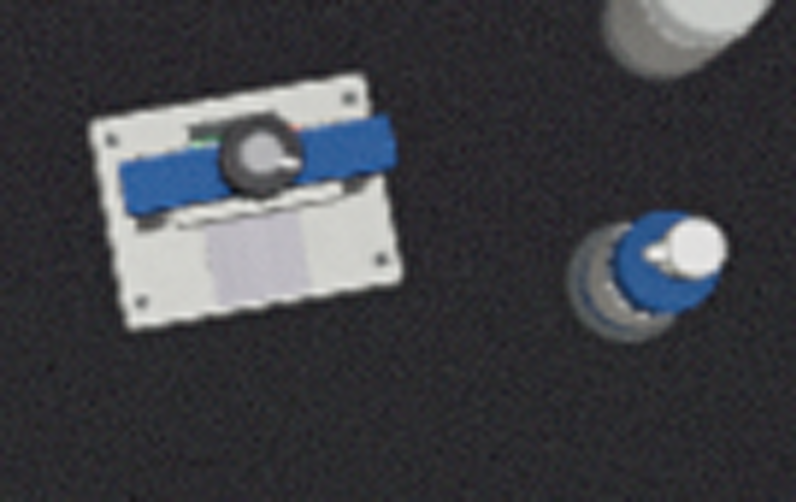

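View pics/scenecrop.png

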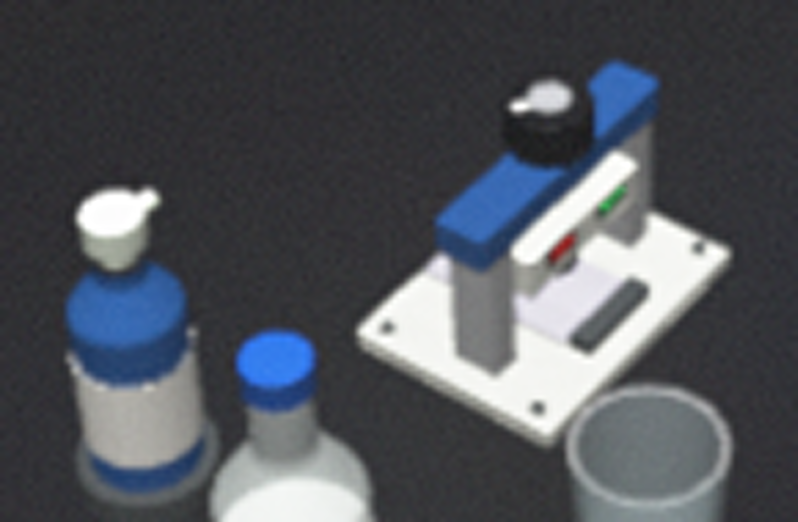

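The crops show the press with its bridge running across and its knob at crop (262,155), and the blue sprayer with its white cap at crop (695,247). The purple sprayer is farther off. In the scene crop the green and red tabs are flush, at (612,202) and (562,248). Now I'll compute poses from both views.

Run:
```python
import numpy as np,cv2
from h import *
d=dict(np.load('/tmp/top.npz')); s=dict(np.load('/tmp/scene.npz'))
T=lambda U,V,h: atz(d,265+(U+.5)/5.9-.5,160+(V+.5)/5.9-.5,h)
S=lambda U,V,h: atz(s,165+(U+.5)/5.5-.5,215+(V+.5)/5.5-.5,h)
def tri(a,b):
    A=[];B=[]
    for v,(u,w) in ((d,(265+a[0]/5.9-.4,160+a[1]/5.9-.4)),(s,(165+b[0]/5.5-.4,215+b[1]/5.5-.4))):
        Pm=np.c_[v['R'],v['t']]; K=np.array([[v['fx'],0,v['cx']],[0,v['fy'],v['cy']],[0,0,1]]); Pm=K@Pm
        for q,i in ((u,0),(w,1)): row=q*Pm[2]-Pm[i]; A.append(row[:3]);B.append(-row[3])
    x=np.linalg.lstsq(np.array(A),np.array(B),rcond=None); return x[0].round(4)
print('tri knobtop',tri((265,152),(553,97)),'cap',tri((695,247),(112,212)))
print('tri bridge -y rear',tri((392,115),(483,240)))
cs=[T(*p,.010)[:2] for p in((92,120),(362,73),(402,283),(128,328))]
print('base',np.round(cs,4)); e=(cs[1]-cs[2]+cs[0]-cs[3]); print('yaw',np.degrees(np.arctan2(e[1],e[0])),[np.linalg.norm(cs[i]-cs[i-1]) for i in range(4)])
yaw=np.arctan2(e[1],e[0]); ctr=np.mean(cs,0); print('spindle from base',ctr+5e-3*np.array([np.cos(yaw),np.sin(yaw)]))
br=[T(*p,.107)[:2] for p in((122,165),(392,115),(398,163),(128,213))]; e=br[1]-br[0]+br[2]-br[3]
print('bridge ctr',np.mean(br,0),'yaw',np.degrees(np.arctan2(e[0],-e[1])),[np.linalg.norm(br[i]-br[i-1]) for i in range(4)])
print('knob T,S',T(265,152,.136),S(553,97,.136),'cap',T(695,247,.165),S(112,212,.165))
c=cloud(d); m=(abs(c[...,2]-.107)<.008)&(abs(c[...,0]-.6)<.1)&(abs(c[...,1]+.075)<.1)
print('bridge cloud',cv2.minAreaRect(c[m][:,:2].astype(np.float32)))
# dock top, cartridge head
m=(abs(c[...,2]-.05)<.006)&(abs(c[...,0]-.535)<.1)&(abs(c[...,1]-.39)<.1)
print('dock',c[m].mean(0),cv2.minAreaRect(c[m][:,:2].astype(np.float32)))
im=d['img'].astype(int); 
b=cv2.resize(d['img'][180:245,120:205],None,fx=9,fy=9,interpolation=cv2.INTER_CUBIC); b2=cv2.resize(s['img'][155:210,325:395],None,fx=9,fy=9,interpolation=cv2.INTER_CUBIC)
cv2.imwrite('pics/dock.png',cv2.resize(np.hstack([b,np.pad(b2,((0,585-495),(0,0),(0,0)))]),None,fx=.57,fy=.57)[:,:,::-1]); print(b.shape,b2.shape)
```

```text
tri knobtop [ 0.6067 -0.0751  0.1394] cap [ 0.556  -0.28    0.1659]
tri bridge -y rear [ 0.631  -0.1413  0.1096]
base [[ 0.6444  0.0076]
 [ 0.6712 -0.1397]
 [ 0.5559 -0.1604]
 [ 0.5307 -0.0123]]
yaw 10.042708958472662 [np.float64(0.11542860198535733), np.float64(0.14970244001678107), np.float64(0.11713119561878084), np.float64(0.15023855649990348)]
spindle from base [ 0.60547091 -0.07530886]
bridge ctr [ 0.60481323 -0.07654748] yaw 10.873168817471447 [np.float64(0.02461123875618047), np.float64(0.1388776179199238), np.float64(0.02469140203037348), np.float64(0.1385729071588467)]
knob T,S [ 0.60604393 -0.07675471  0.136     ] [ 0.60444303 -0.07139782  0.136     ] cap [ 0.55609846 -0.28026437  0.165     ] [ 0.55508357 -0.27949236  0.165     ]
bridge cloud ((0.6017101407051086, -0.0758407786488533), (0.03502003476023674, 0.13955099880695343), 11.238240242004395)
dock [0.53506408 0.41673015 0.04870959] ((0.535398006439209, 0.4169808626174927), (0.1219610646367073, 0.11936988681554794), 2.935055732727051)
(585, 765, 3) (495, 630, 3)
```

View pics/dock.png

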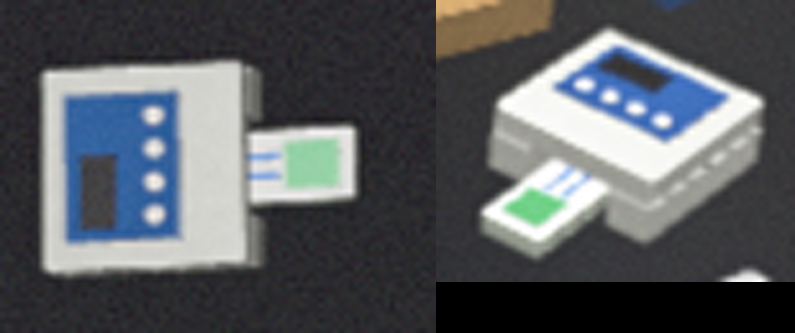

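The dock crop shows the head end sticking out to the right. Its end corners are at crop (353,126) and (357,199), and its sides meet the dock near (250,131) and (250,204).

Run:
```python
import numpy as np
from h import *
d=dict(np.load('/tmp/top.npz')); s=dict(np.load('/tmp/scene.npz'))
T=lambda U,V,h: atz(d,120+U/5.13-.4,180+V/5.13-.4,h)[:2]
S=lambda U,V,h: atz(s,325+(U-436)/5.13-.4,155+V/5.13-.4,h)[:2]
a,b,e,f=[T(*p,.016) for p in((353,126),(357,199),(250,131),(250,204))]
print(a,b,e,f,np.linalg.norm(a-b)); ax=((a+b)/2-(e+f)/2); L=np.linalg.norm(ax); ax/=L; print('dir',ax,np.degrees(np.arctan2(*ax[::-1])),'end normal',np.degrees(np.arctan2(*(a-b)[::-1])),'L',L)
print('end mid T',(a+b)/2)
print('scene end corners',S(481,210,.016),S(541,240,.016), 'window ctr T,S',T(313,163,.016),S(534,206,.016))
print(r.state()['ee_pos'])
```

```text
[0.56383513 0.29896083] [0.51846963 0.29522039] [0.56041129 0.36263871] [0.51506131 0.36112697] 0.04551944223105831
dir [ 0.05265041 -0.99861301] -86.98195799744835 end normal 4.71344217157621 L 0.06488222699494277
end mid T [0.54115238 0.29709061]
scene end corners [0.51822467 0.30024477] [0.56392668 0.30317431] window ctr T,S [0.54067522 0.32303782] [0.53824595 0.32693772]
[0.16531528 0.49762346 0.23054086]
```

```bash
python3 -m crank '[[1.1,-0.5,0,-1.6],[2.2,-1.1,0,-3.2],[3.3,-1.6,0,-4.8],[4.4,-2.1,0,-6.4],[5.5,-2.6,0,-8],[6.6,-3.1,0,-9.6],[7.7,-3.7,0,-11.2],[8.8,-4.2,0,-12.8]]' 1 && python3 -m crank '[[0.57,-0.26,-0.5,-0.9],[0.57,-0.26,-1.5,-0.9],[0.57,-0.26,-2.5,-0.9],[0.57,-0.26,-3,-0.9],[0.57,-0.26,-3,-0.9],[0.57,-0.26,-3,-0.9]]'
python3 - <<'E'
from h import *
st=r.state(); print(st['joint_pos'],st['ee_pos'],st['tcp_rot'])
d=get('top'); save(d,'pics/t1.png',(120,150,260,255),5.6)
E
```

```text
clock: 0.9
ee_pos: [0.5189, 0.3286, 0.2308]
tcp_rot: [-2.076, -2.357, 0.002]
force: [0.5, 0.9, 0.5]
finger_gap: 0.0854
grip_force: 0.0
clock: 1.5
ee_pos: [0.5402, 0.3197, 0.1112]
tcp_rot: [-2.16, -2.281, 0.002]
force: [0.0, 0.6, 0.7]
finger_gap: 0.0852
grip_force: 0.0
[ 5.34422724e-01  5.02362412e-01 -8.33024653e-02  9.86141917e-01
 -6.21118354e-06  2.05079490e+00] [0.5401666  0.319708   0.11123101] [-2.15998951e+00 -2.28086420e+00  1.52876402e-03]
```

View pics/t1.png

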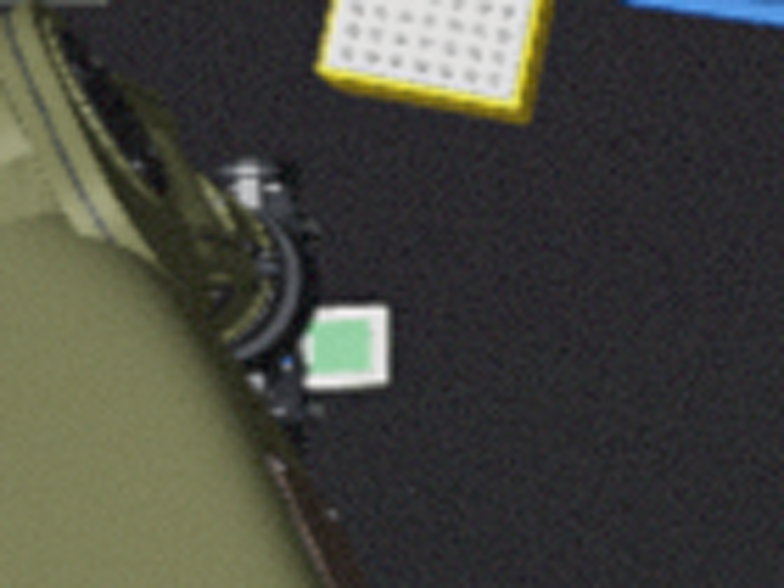

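The gripper stands over the head, with the end and green window visible at crop (345,345). I'll descend and grip.

```bash
python3 -m crank '[[0,0,-1,0],[0,0,-1.8,0],[0,0,-2.4,0],[0,0,-2.7,0],[0,0,-2.7,0],[0,0,-2.7,0]]' && python3 -m crank '[[0,0,0,0],[0,0,0,0],[0,0,0,0],[0,0,0,0],[0,0,0,0],[0,0,0,0],[0,0,0,0]]' 0 40
```

```text
clock: 2.15
ee_pos: [0.5416, 0.3207, 0.005]
tcp_rot: [2.16, 2.281, 0.004]
force: [-0.1, 0.1, -0.4]
finger_gap: 0.0854
grip_force: 0.0
clock: 2.85
ee_pos: [0.541, 0.3203, 0.0047]
tcp_rot: [2.16, 2.281, 0.003]
force: [-1.4, -0.4, 5.2]
finger_gap: 0.043
grip_force: 40.9
```

```bash
python3 -m crank '[[0.03,-0.5,0.02,0],[0.05,-1,0.02,0],[0.08,-1.5,0.02,0],[0.11,-2,0.02,0],[0.13,-2.5,0.02,0],[0.16,-3,0.02,0],[0.16,-3,0,0],[0.16,-3,0,0]]' && python3 -m crank '[[0,0,0,0],[0,0,0,0],[0,0,0,0],[0,0,0,0],[0,0,0.5,0],[0,0,2,0],[0,0,3,0],[0,0,3,0]]' 1 && python3 -m crank '[[0,2.0,0.6,0],[-1,3.5,0.6,0],[-2,3.5,0.6,0],[-3,3.5,0.6,0],[-3,3.5,0.6,0]]'
python3 - <<'E'
from h import *
d=get('top'); save(d,'pics/t2.png',(150,150,290,255),5.6); s=get('scene'); print(r.state()['ee_pos'])
E
```

```text
clock: 3.65
ee_pos: [0.5472, 0.1956, 0.0047]
tcp_rot: [2.161, 2.274, -0.004]
force: [-0.9, -6.1, 9.9]
finger_gap: 0.0428
grip_force: 41.9
clock: 4.45
ee_pos: [0.5516, 0.2019, 0.1304]
tcp_rot: [2.156, 2.277, 0.019]
force: [1.6, -0.4, -0.4]
finger_gap: 0.0854
grip_force: 0.0
clock: 4.95
ee_pos: [0.4216, 0.3404, 0.1464]
tcp_rot: [-2.153, -2.285, 0.007]
force: [0.5, -0.1, -0.6]
finger_gap: 0.0856
grip_force: 0.0
[0.42432986 0.34011658 0.14689374]
```

View pics/t2.png

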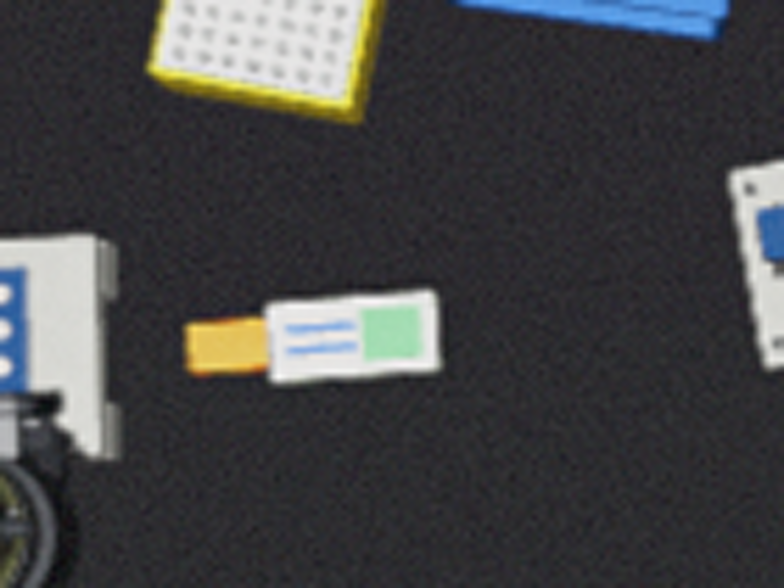

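The cartridge lies clear of the dock: head end at crop (438,331), handle end at (187,348).

Run:
```python
import numpy as np
from h import *
d=dict(np.load('/tmp/top.npz')); s=dict(np.load('/tmp/scene.npz'))
T=lambda U,V,h: atz(d,150+U/5.6-.4,150+V/5.6-.4,h)[:2]
q=[T(*p,.016) for p in((436,290),(441,371),(266,304),(270,383),(186,322),(188,373))]
E,B,H=(q[0]+q[1])/2,(q[2]+q[3])/2,(q[4]+q[5])/2
ax=(E-H); L=np.linalg.norm(ax); ax/=L; print(E,B,H,'L',L,'dir',np.degrees(np.arctan2(*ax[::-1])),'edge',[np.degrees(np.arctan2(*(a-b)[::-1])) for a,b in ((q[0],q[2]),(q[1],q[3]))])
c=(E+H)/2; print('mid',c,'handle',c-.0475*ax,'head',c+.045*ax)
for n,v in(('top',d),('scene',s)):
    c=cloud(v);im=v['img'].astype(int); m=(abs(c[...,0]-.545)<.06)&(abs(c[...,1]-.26)<.11)&(c[...,2]<.03)
    o=m&(im[...,0]>170)&(im[...,2]<120)&(im[...,1]>90)&(c[...,1]<.35)&(c[...,0]<.59); w=m&(im[...,0]>150)&(im[...,2]>150)&(c[...,1]<.28)
    print(n,'orange',c[o].mean(0),o.sum(),'white',cv2.minAreaRect(c[w][:,:2].astype(np.float32)),'z',np.median(c[w][:,2]))
```

```text
[0.5502296  0.17323445] [0.54235758 0.26966858] [0.53983689 0.31546896] L 0.14261368983702194 dir -85.8209694219721 edge [np.float64(-84.9736291159147), np.float64(-85.69235143843024)]
mid [0.54503324 0.2443517 ] handle [0.54157177 0.29172541] head [0.54831254 0.19947135]
top orange [0.54091088 0.29261848 0.01571465] 115 white ((0.5470280051231384, 0.22408054769039154), (0.04395317658782005, 0.09919343143701553), 4.964294910430908) z 0.01603264383778877
scene orange [0.54066136 0.29520537 0.01549503] 83 white ((0.5398936867713928, 0.22340556979179382), (0.0597580149769783, 0.1064324751496315), 6.1035027503967285) z 0.016452683067927333
```

```bash
python3 -m crank '[[1,-0.4,0,0.28],[2,-0.8,0,0.28],[2.92,-1.19,0,0.28],[2.92,-1.19,-0.7,0.28],[2.92,-1.19,-1.5,0.28],[2.92,-1.19,-1.5,0.28],[2.92,-1.19,-1.5,0.28]]'
```

```text
clock: 5.75
ee_pos: [0.5439, 0.2912, 0.0867]
tcp_rot: [-2.133, -2.306, 0.003]
force: [0.1, -0.6, -0.4]
finger_gap: 0.0854
grip_force: 0.0
```

```bash
python3 -m crank '[[-0.06,0.03,-0.8,0],[-0.06,0.03,-1.5,0],[-0.06,0.03,-2,0],[-0.06,0.03,-2.05,0],[-0.06,0.03,-2.05,0],[-0.06,0.03,-2.05,0]]' && python3 -m crank '[[0,0,0,0],[0,0,0,0],[0,0,0,0],[0,0,0,0],[0,0,0,0],[0,0,0,0],[0,0,0,0],[0,0,0,0]]' 0 50 && python3 -m crank '[[0,0,0.5,0],[0,0,1,0],[0,0,1.5,0],[0,0,1.5,0],[0,0,1.5,0]]'
python3 - <<'E'
from h import *
st=r.state(); print(st['ee_pos'],st['tcp_rot'])
E
```

```text
clock: 6.35
ee_pos: [0.5429, 0.2943, 0.0075]
tcp_rot: [2.131, 2.306, 0.006]
force: [0.4, -0.3, -0.4]
finger_gap: 0.0853
grip_force: 0.0
clock: 7.15
ee_pos: [0.5415, 0.2936, 0.0059]
tcp_rot: [2.132, 2.307, 0.001]
force: [-0.4, 0.6, 5.2]
finger_gap: 0.0262
grip_force: 50.3
clock: 7.65
ee_pos: [0.541, 0.2934, 0.0647]
tcp_rot: [-2.132, -2.307, 0.0]
force: [-0.4, -0.4, -1.9]
finger_gap: 0.0264
grip_force: 49.5
[0.54096766 0.29337254 0.06468132] [-2.13195297e+00 -2.30723428e+00  3.20581654e-04]
```

```bash
python3 -m crank '[[-0.5,-1,0.2,1.6],[-1,-2,0.4,3.2],[-1.5,-3,0.5,4.8],[-2,-4,0.5,6.4],[-2.5,-5,0.5,8],[-2.9,-6,0.5,9.6],[-3.1,-7,0.5,11.2],[-3.2,-8,0.5,12.8]]' && python3 -m crank '[[0,-0.7,0,1.6],[0,-1.4,0,3.2],[0,-2.1,0,4.8],[0,-2.1,0,6.36],[0,-2.1,0,6.36],[0,-2.1,0,6.36],[0,-2.1,0,6.36]]'
python3 - <<'E'
from h import *
st=r.state(); w=st['tcp_rot']; print(st['ee_pos'],'yaw',np.degrees(2*np.arctan2(w[1],w[0]))-90)
d=get('top'); get('scene'); save(d,'pics/t3.png',(250,155,390,260),5.6)
E
```

```text
clock: 8.45
ee_pos: [0.4109, -0.0225, 0.0838]
tcp_rot: [-0.605, -3.079, 0.001]
force: [0.4, -0.3, -1.5]
finger_gap: 0.026
grip_force: 49.9
clock: 9.15
ee_pos: [0.4133, -0.1046, 0.0847]
tcp_rot: [0.251, -3.13, -0.001]
force: [-0.0, 0.1, -1.6]
finger_gap: 0.0263
grip_force: 49.9
[ 0.41329985 -0.10462892  0.08468718] yaw -260.82608539485284
```

View pics/t3.png

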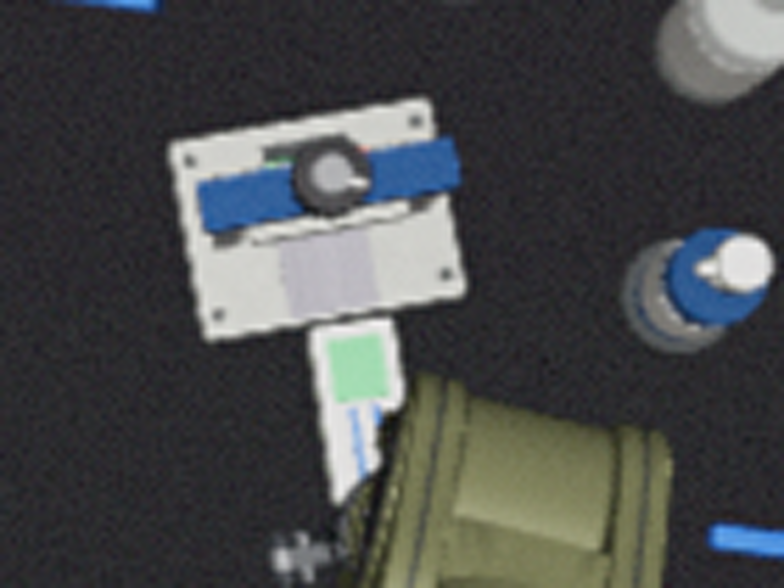

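The head is just in front of the bed. Its end corners are at crop (309,327) and (393,318), and the bed strip runs between (292,312) and (382,302).

Run:
```python
import numpy as np
from h import *
d=dict(np.load('/tmp/top.npz'))
T=lambda U,V,h: atz(d,250+U/5.6-.4,155+V/5.6-.4,h)[:2]
a=np.degrees
E=[T(309,327,.095),T(393,318,.095)]; Lf=T(334,503,.095)
print('end mid',np.mean(E,0),'w',np.linalg.norm(E[0]-E[1]),'edge dir',a(np.arctan2(*(E[0]-Lf)[::-1])),'end n',a(np.arctan2(*(E[0]-E[1])[::-1]))-90)
bl=[T(280,243,.014),T(292,312,.014)]; br=[T(373,235,.014),T(382,302,.014)]
for p in(bl,br): print('bed edge dir',a(np.arctan2(*(p[0]-p[1])[::-1])))
print('bed front mid',(bl[1]+br[1])/2,'w',np.linalg.norm(bl[1]-br[1]))
cs=[T(*p,.010) for p in((170,144),(430,100),(467,293),(207,338))]
e=cs[1]-cs[2]+cs[0]-cs[3]; g=cs[0]-cs[1]+cs[3]-cs[2]; y=a(np.arctan2(*e[::-1])); y2=a(np.arctan2(*g[::-1]))-90; n=np.array([np.cos(np.radians(10.3)),np.sin(np.radians(10.3))])
print('base',np.round(cs,4),y,y2,'spindle',np.mean(cs,0)+.005*n)
print('knob',T(330,173,.136))
# predicted cart end from tcp
t=r.state()['ee_pos'][:2]; m=np.array([np.cos(np.radians(9.2)),np.sin(np.radians(9.2))]); print('end pred',t+.1175*m)
```

```text
end mid [ 0.53189096 -0.08793007] w 0.045065203805779525 edge dir 7.903071978808936 end n 6.413403482022758
bed edge dir 9.717605098785873
bed edge dir 7.267958441671184
bed front mid [ 0.54907954 -0.08684538] w 0.05146709936389733
base [[ 0.6432  0.0083]
 [ 0.6695 -0.1411]
 [ 0.5579 -0.1613]
 [ 0.5314 -0.0132]] 10.558711656003586 10.071000722794594 spindle [ 0.60542515 -0.07591425]
knob [ 0.60560237 -0.0739293 ]
end pred [ 0.52970974 -0.08586797]
```

```bash
python3 -m crank '[[0.06,-0.13,-0.5,0.3],[0.06,-0.13,-1,0.3],[0.06,-0.13,-1.4,0.3],[0.06,-0.13,-1.57,0.3],[0.06,-0.13,-1.57,0.3],[0.06,-0.13,-1.57,0.3],[0.06,-0.13,-1.57,0.3]]'
python3 - <<'E'
from h import *
st=r.state(); w=st['tcp_rot']; print(st['ee_pos'],'yaw',np.degrees(2*np.arctan2(w[1],w[0]))-90+360)
d=get('top'); s=get('scene')
for n,v in(('top',d),('scene',s)):
    c=cloud(v); im=v['img'].astype(int); g=(im[...,1]-im[...,0]>25)&(im[...,1]-im[...,2]>15)&(c[...,0]>.4)&(c[...,0]<.58)&(abs(c[...,1]+.09)<.06)
    print(n,g.sum(),c[g].mean(0) if g.any() else 0, cv2.minAreaRect(c[g][:,:2].astype(np.float32)) if g.any() else 0)
E
```

```text
clock: 9.95
ee_pos: [0.4173, -0.1106, 0.0233]
tcp_rot: [-0.294, 3.126, -0.001]
force: [1.4, 0.8, -0.7]
finger_gap: 0.0266
grip_force: 49.9
[ 0.41730481 -0.11055109  0.02331566] yaw 460.73513334145764
top 100 [ 0.51128819 -0.0946634   0.03320841] ((0.5114912390708923, -0.09465962648391724), (0.032811179757118225, 0.02894321084022522), 9.405933380126953)
scene 89 [ 0.50990129 -0.09293841  0.03370309] ((0.5100224018096924, -0.09157499670982361), (0.0333557203412056, 0.034642331302165985), 13.300545692443848)
```

```bash
python3 -m crank '[[0.3,0.06,-0.03,0],[0.7,0.13,-0.04,0],[1.1,0.21,-0.04,0],[1.5,0.29,-0.04,0],[1.9,0.36,-0.04,0],[2.2,0.42,-0.04,0],[2.4,0.455,-0.04,0],[2.4,0.455,-0.04,0]]' && python3 -m crank '[[0,0,0,0],[0,0,-0.04,0],[0,0,-0.06,0],[0,0,-0.06,0]]'
python3 - <<'E'
from h import *
st=r.state(); w=st['tcp_rot']; print(st['ee_pos'],'yaw',np.degrees(2*np.arctan2(w[1],w[0]))-90+360)
E
```

```text
clock: 10.85
ee_pos: [0.5131, -0.0921, 0.0207]
tcp_rot: [0.295, -3.128, 0.0]
force: [0.2, -0.3, -1.8]
finger_gap: 0.0262
grip_force: 49.9
clock: 11.25
ee_pos: [0.5118, -0.0922, 0.0194]
tcp_rot: [-0.293, 3.128, 0.0]
force: [-3.0, 0.3, 6.4]
finger_gap: 0.0267
grip_force: 50.9
[ 0.51177325 -0.09222598  0.01942615] yaw 460.7107130108517
```

```bash
python3 -m crank '[[0.03,0.005,0.01,0],[0.06,0.01,0.01,0],[0.06,0.01,0.01,0],[0.06,0.01,0.01,0]]' && python3 -m crank '[[0,0,0,0],[0,0,0,0],[0,0,0,0],[0,0,0,0],[0,0,0,0],[0,0,0.5,0],[0,0,1.5,0],[0,0,2.5,0]]' 1 && python3 -m crank '[[-0.5,0,1,0],[-1.5,-1,1.5,0],[-2.5,-2,1.8,0],[-2.5,-2,1.8,0]]'
python3 - <<'E'
from h import *
d=get('top'); s=get('scene')
a=cv2.resize(d['img'][165:250,260:365],None,fx=4,fy=4,interpolation=cv2.INTER_CUBIC);b=cv2.resize(s['img'][215:315,220:312],None,fx=3.4,fy=3.4,interpolation=cv2.INTER_CUBIC)
print(a.shape,b.shape,r.state()['ee_pos'])
cv2.imwrite('pics/t4.png',np.hstack([a,b])[:,:,::-1])
E
```

```text
clock: 11.65
ee_pos: [0.5132, -0.0921, 0.0196]
tcp_rot: [0.293, -3.126, 0.0]
force: [-4.0, -0.3, 7.0]
finger_gap: 0.0265
grip_force: 50.9
clock: 12.45
ee_pos: [0.5138, -0.0916, 0.1192]
tcp_rot: [0.294, -3.125, -0.001]
force: [1.0, -0.5, 0.8]
finger_gap: 0.0856
grip_force: 0.0
clock: 12.85
ee_pos: [0.4126, -0.1735, 0.1924]
tcp_rot: [-0.29, 3.128, -0.003]
force: [0.4, -0.3, 0.6]
finger_gap: 0.0854
grip_force: 0.0
(340, 420, 3) (340, 313, 3) [ 0.41346897 -0.17316585  0.1918278 ]
```

View pics/t4.png

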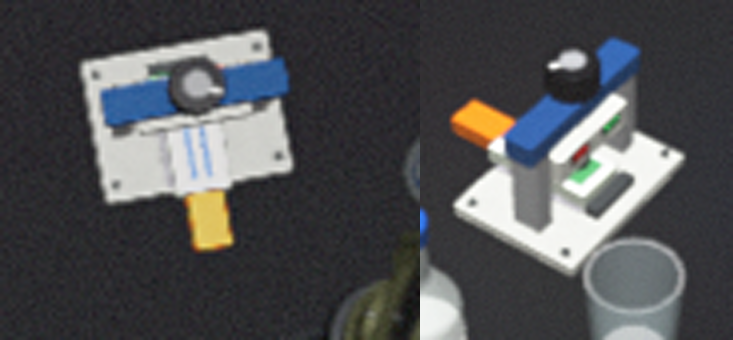

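The cartridge lies in the press, with its handle end at crop (210,247). In the scene crop its head end is near the dark stop, around (600,190). I'll compute its pose.

Run:
```python
import numpy as np
from h import *
d=dict(np.load('/tmp/top.npz'));s=dict(np.load('/tmp/scene.npz'))
T=lambda U,V,h: atz(d,260+U/4-.4,165+V/4-.4,h)[:2]
th=np.radians(10.2);u=np.array([np.cos(th),np.sin(th)]);n=np.array([-u[1],u[0]]);sp=np.array([.6055,-.0757])
for nm,p,h in(('hl',(193,250),.03),('hr',(232,246),.03),('bl',(175,194),.03),('br',(230,189),.03),('hbl',(187,197),.03),('hbr',(223,193),.03),('stripL front',(168,196),.014),('baseFL',(108,203),.01),('baseFR',(293,170),.01),('baseRL',(81,63),.01),('baseRR',(265,30),.01)):
    q=T(*p,h)-sp; print(nm,'along',round(q@u*1e3,1),'lat',round(q@n*1e3,1))
for nm,v in(('top',d),('scene',s)):
    c=cloud(v); im=v['img'].astype(int); L=(c[...,:2]-sp)@np.array([u,n]).T
    o=(im[...,0]>170)&(im[...,2]<110)&(im[...,1]>90)&(np.linalg.norm(L-[-.09,0],axis=-1)<.05)&(c[...,2]>.026)
    g=(im[...,1]-im[...,0]>25)&(im[...,1]-im[...,2]>15)&(np.linalg.norm(L,axis=-1)<.04)&(c[...,2]<.045)
    print(nm,'orange(-92.5)',L[o].mean(0),o.sum(),'z',c[o][:,2].mean(),np.polyfit(L[o][:,0],L[o][:,1],1),'green',L[g].mean(0) if g.any() else 0,g.sum(), c[g][:,2].mean())
```

```text
hl along -112.7 lat 16.6
hr along -114.8 lat -14.0
bl along -67.0 lat 22.5
br along -70.5 lat -20.7
hbl along -70.9 lat 13.7
hbr along -72.7 lat -14.7
stripL front along -66.2 lat 27.0
baseFL along -63.1 lat 74.8
baseFR along -62.5 lat -75.2
baseRL along 51.9 lat 76.4
baseRR along 52.9 lat -74.2
top orange(-92.5) [-0.09248725 -0.0004793 ] 112 z 0.030058399225783593 [5.22045536e-03 3.53005084e-06] green [0.03084978 0.01657699] 2 0.020296813531502658
scene orange(-92.5) [-0.09128963 -0.00124977] 115 z 0.030262980353662133 [-0.01214961 -0.0023589 ] green [ 1.11551686e-02 -1.15986125e-05] 38 0.03158745861121359
```

The measurements put it right: head about 0–1 mm past the axis, lateral error about 0.5 mm, flat, and within 1° by the top view. Next is the knob. I'll rewind the wrist above it so that one grasp covers the whole turn.

```bash
python3 -m crank '[[0.6,0.3,0.2,1.6],[1.5,0.8,0.2,3.2],[2.4,1.2,0.2,4.8],[3.3,1.7,0.2,6.4],[4.2,2.1,0.2,8],[4.8,2.44,0.2,9.6],[4.8,2.44,0,11.2],[4.8,2.44,0,12.8]]' && python3 -m crank '[[0,0,0,1.6],[0,0,0,3.2],[0,0,0,4.8],[0,0,0,6.4],[0,0,0,8],[0,0,0,9.6],[0,0,0,11.2],[0,0,0,13]]' && python3 -m crank '[[0,0,0,0],[0,0,0,0],[0,0,0,0]]'
python3 - <<'E'
from h import *
st=r.state(); print(st['ee_pos'],st['joint_pos'])
s=get('scene'); d=get('top')
b=cv2.resize(s['img'][190:280,230:330],None,fx=4,fy=4,interpolation=cv2.INTER_CUBIC)
a=cv2.resize(d['img'][145:235,260:355],None,fx=4,fy=4,interpolation=cv2.INTER_CUBIC)
cv2.imwrite('pics/t5.png',np.hstack([a,b])[:,:,::-1])
E
```

```text
clock: 13.75
ee_pos: [0.6076, -0.0721, 0.1885]
tcp_rot: [1.916, -2.488, -0.003]
force: [-0.1, 0.4, 0.4]
finger_gap: 0.0853
grip_force: 0.0
clock: 14.55
ee_pos: [0.6073, -0.0729, 0.1899]
tcp_rot: [-2.949, 1.081, 0.001]
force: [-0.1, -0.9, 1.1]
finger_gap: 0.0854
grip_force: 0.0
clock: 14.85
ee_pos: [0.607, -0.0737, 0.1905]
tcp_rot: [-2.945, 1.094, 0.001]
force: [0.6, 0.1, 0.4]
finger_gap: 0.0857
grip_force: 0.0
[ 0.60695889 -0.07371985  0.19051383] [-1.20970567e-01  4.26706355e-01  4.81029987e-03  1.14927772e+00
  2.00101217e-04 -2.55110946e+00]
```

View pics/t5.png

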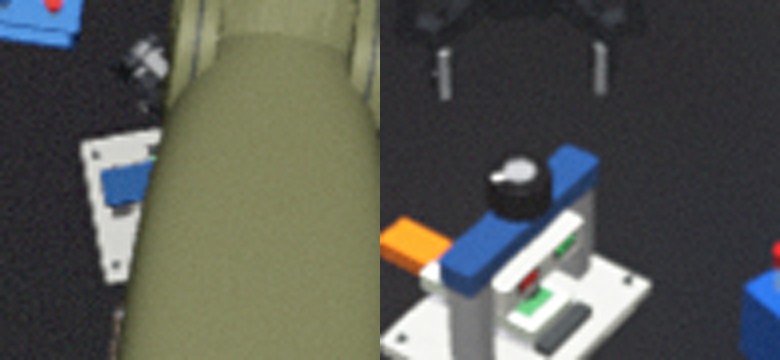

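The scene crop (right) shows the open fingers straddling the knob from above, with both tabs flush and in view: green at (565,243), red at (527,282). I'll lower and grip.

```bash
python3 -m crank '[[-0.04,-0.05,-0.8,0],[-0.04,-0.05,-1.5,0],[-0.04,-0.05,-1.9,0],[-0.04,-0.05,-2.0,0],[-0.04,-0.05,-2.0,0],[-0.04,-0.05,-2.0,0]]' && python3 -m crank '[[0,0,0,0],[0,0,0,0],[0,0,0,0],[0,0,0,0],[0,0,0,0],[0,0,0,0]]' 0 30
cat > tab.py <<'E'
from h import *
st=r.state(); w=st['tcp_rot']; s=get('scene'); im=s['img'].astype(int); c=cloud(s)
th=np.radians(10.2);u=np.array([np.cos(th),np.sin(th)]);n=np.array([-u[1],u[0]]);L=(c[...,:2]-[.6055,-.0757])@np.array([u,n]).T
reg=(abs(L[...,0])<.06)&(abs(L[...,1])<.045)&(c[...,2]>.04)&(c[...,2]<.1)
G=reg&(im[...,1]-im[...,0]>40)&(im[...,1]-im[...,2]>25); R=reg&(im[...,0]-im[...,1]>60)&(im[...,0]-im[...,2]>50)
f=lambda m:(m.sum(),(L[m].mean(0)*1e3).round(1),round(float(L[m][:,0].max()*1e3),1),round(float(c[m][:,2].mean()),3)) if m.any() else 0
print('yaw',round(np.degrees(2*np.arctan2(w[1],w[0]))-90,1),'j6',st['joint_pos'][5],st['force'],st['wrist_torque'][2],'green',f(G),'red',f(R),st['ee_pos'])
E
python3 tab.py
```

```text
clock: 15.55
ee_pos: [0.6061, -0.0763, 0.112]
tcp_rot: [-2.945, 1.092, -0.003]
force: [-0.2, 0.3, 0.2]
finger_gap: 0.0856
grip_force: 0.0
clock: 16.15
ee_pos: [0.6055, -0.0764, 0.1118]
tcp_rot: [2.946, -1.092, 0.002]
force: [-1.8, -0.9, 6.1]
finger_gap: 0.0408
grip_force: 30.2
yaw -130.7 j6 -2.5569632422523605 [-1.76377885 -0.87117707  6.11639336] 0.0007598528274399075 green (np.int64(8), array([19.5, 23.6]), 22.0, 0.07) red (np.int64(7), array([ 20.9, -18.8]), 21.9, 0.07) [ 0.6054933  -0.07643528  0.11176602]
```

Gripped. First I'll turn 95° (1.66 rad), which is within the surely safe range.

```bash
python3 -m crank '[[0,0,0,-1.6],[0,0,0,-3.2],[0,0,0,-4.8],[0,0,0,-6.4],[0,0,0,-8],[0,0,0,-9.6],[0,0,0,-11.2],[0,0,0,-12.8]]' && python3 -m crank '[[0,0,0,-1.6],[0,0,0,-3.2],[0,0,0,-4.8],[0,0,0,-6.2],[0,0,0,-6.2],[0,0,0,-6.2]]' ; python3 tab.py
```

```text
clock: 17.0
ee_pos: [0.6027, -0.0773, 0.1117]
tcp_rot: [1.909, -2.489, -0.001]
force: [-7.8, -3.2, 11.1]
finger_gap: 0.0409
grip_force: 30.9
clock: 17.6
ee_pos: [0.6014, -0.0765, 0.1117]
tcp_rot: [1.182, -2.905, -0.002]
force: [-9.9, -0.6, 13.7]
finger_gap: 0.0412
grip_force: 31.0
yaw -225.7 j6 -0.8984424987692812 [-9.94406524 -0.61294088 13.68798471] -0.14818501643520327 green (np.int64(5), array([20.4, 10.8]), 22.3, 0.064) red (np.int64(8), array([ 19.5, -15.9]), 21.8, 0.065) [ 0.60143008 -0.07653979  0.11171713]
```

```bash
python3 -m crank '[[-0.05,0,-0.05,-1],[-0.08,0,-0.08,-2],[-0.08,0,-0.08,-3],[-0.08,0,-0.08,-4],[-0.08,0,-0.08,-4],[-0.08,0,-0.08,-4]]'; python3 tab.py;  python3 -m crank '[[0,0,0,-1],[0,0,0,-2],[0,0,0,-3],[0,0,0,-3],[0,0,0,-3]]';python3 tab.py
python3 - <<'E'
from h import *
s=dict(np.load('/tmp/scene.npz')); save(s,'pics/t6.png',(240,215,310,275),8)
E
```

```text
clock: 18.25
ee_pos: [0.6009, -0.0757, 0.1115]
tcp_rot: [-0.661, 3.07, 0.001]
force: [-9.3, 1.2, 24.4]
finger_gap: 0.0412
grip_force: 32.1
yaw 114.3 j6 -0.5500828317783801 [-9.27254456  1.15995226 24.42889934] -0.1457630007432216 green (np.int64(7), array([20.3, 21.2]), 21.0, 0.064) red (np.int64(8), array([ 20.4, -17. ]), 23.0, 0.066) [ 0.60094229 -0.07572236  0.1115498 ]
clock: 18.8
ee_pos: [0.6007, -0.075, 0.1116]
tcp_rot: [-0.256, 3.131, 0.003]
force: [-10.4, 3.0, 24.6]
finger_gap: 0.0407
grip_force: 32.1
yaw 99.3 j6 -0.2882785109460027 [-10.44397907   2.96787673  24.60191166] -0.15807898910484686 green (np.int64(8), array([20.9, 21.6]), 22.4, 0.065) red (np.int64(5), array([ 20.7, -20. ]), 21.8, 0.066) [ 0.60074222 -0.07504277  0.11156591]
```

View pics/t6.png

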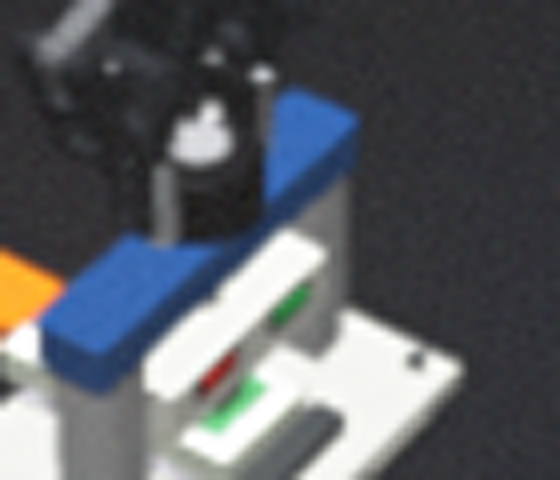

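Both tabs are still flush: green at (292,303), red at (215,373). I'll ease the downward push and continue in 15° steps, checking after each one.

```bash
python3 -m crank '[[0,0,0.06,-1],[0,0,0.1,-2],[0,0,0.1,-3],[0,0,0.1,-3],[0,0,0.1,-3]]'; python3 tab.py
```

```text
clock: 19.35
ee_pos: [0.6006, -0.0744, 0.1118]
tcp_rot: [-0.155, -3.135, -0.006]
force: [-3.7, 3.9, 5.6]
finger_gap: 0.0413
grip_force: 31.4
yaw -275.6 j6 -0.026484956645106576 [-3.66747973  3.85670131  5.58302372] -0.11622981534840279 green (np.int64(8), array([20.5, 22.1]), 22.4, 0.065) red (np.int64(5), array([ 20.4, -16.3]), 21.2, 0.063) [ 0.6006039  -0.07438148  0.11180078]
```

```bash
python3 -m crank '[[0,0,0,-1],[0,0,0,-2],[0,0,0,-3],[0,0,0,-3],[0,0,0,-3]]' |grep force; python3 tab.py
```

```text
force: [-2.8, 6.5, 5.8]
grip_force: 31.4
yaw -290.6 j6 0.2353036785971729 [-2.82403743  6.50397769  5.78880296] -0.07653268278549843 green (np.int64(8), array([19.7, 23.3]), 22.1, 0.063) red (np.int64(7), array([ 21.2, -19.4]), 23.2, 0.064) [ 0.60071368 -0.07365741  0.11179202]
```

```bash
python3 -m crank '[[0,0,0,-1],[0,0,0,-2],[0,0,0,-3],[0,0,0,-3],[0,0,0,-3]]' |grep force; python3 tab.py
```

```text
force: [-2.2, 8.2, 5.5]
grip_force: 31.3
yaw -305.6 j6 0.49701775585297914 [-2.22560897  8.23382397  5.4931694 ] -0.10898465875721841 green (np.int64(5), array([20.8, 11.2]), 22.4, 0.061) red (np.int64(8), array([ 19.9, -16.4]), 20.9, 0.062) [ 0.60105405 -0.07304208  0.11179536]
```

Run:
```python
from h import *
s=dict(np.load('/tmp/scene.npz')); save(s,'pics/t7.png',(240,215,310,275),8)
```

```text
(no output)
```

View pics/t7.png

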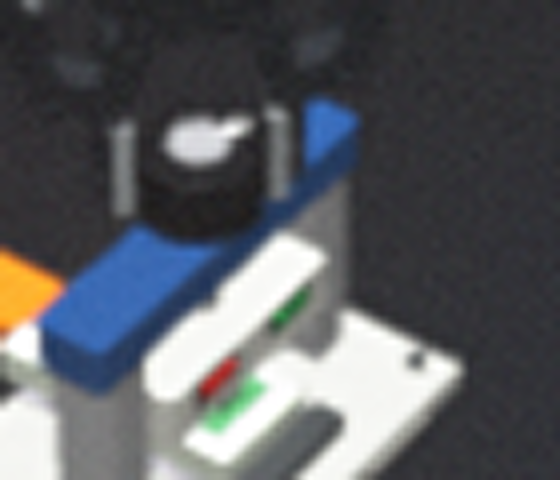

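That was more pictures than the allowed ten (twelve viewed), so I'll use numbers only from here. Both tabs are still flush in this one. I'll add a depth-based protrusion check.

```bash
cat >> tab.py <<'E'
pr=(c[...,2]>.035)&(c[...,2]<.085)&(L[...,0]>.0255)&(L[...,0]<.045)&(abs(L[...,1])<.04); sat=im.max(-1)-im.min(-1)>40
print('protruding +y/-y:',(pr&(L[...,1]>0)).sum(),(pr&(L[...,1]<0)).sum(),'coloured',(pr&sat&(L[...,1]>0)).sum(),(pr&sat&(L[...,1]<0)).sum())
E
python3 tab.py; python3 -m crank '[[0,0,0,-1],[0,0,0,-2],[0,0,0,-3],[0,0,0,-3],[0,0,0,-3]]' |grep force; python3 tab.py
```

```text
yaw -305.6 j6 0.49703235949256913 [-1.97154028  7.2529121   3.90526553] -0.02328922296061861 green (np.int64(5), array([20.8, 11.1]), 22.7, 0.061) red (np.int64(8), array([ 20. , -16.6]), 23.1, 0.062) [ 0.6010644  -0.07307404  0.11179077]
protruding +y/-y: 0 0 coloured 0 0
force: [-1.0, 9.2, 3.6]
grip_force: 31.3
yaw -320.6 j6 0.7588467427460452 [-1.03224524  9.23731546  3.57811637] -0.09276221879762098 green (np.int64(7), array([20.9, 20.3]), 22.4, 0.062) red (np.int64(8), array([ 20. , -16.6]), 22.1, 0.062) [ 0.60154392 -0.07252491  0.1117961 ]
protruding +y/-y: 0 0 coloured 0 0
```

```bash
python3 -m crank '[[0,0.05,0,-1],[0,0.05,0,-2],[0,0.05,0,-3],[0,0.05,0,-3],[0,0.05,0,-3]]' |grep force; python3 tab.py
```

```text
force: [0.9, 5.4, 2.5]
grip_force: 31.1
yaw -335.6 j6 1.0229390591942038 [0.89684514 5.36708348 2.52945494] -0.09102563739275513 green (np.int64(33), array([25.7, 20.9]), 33.0, 0.062) red (np.int64(6), array([ 19.9, -18.6]), 21.8, 0.062) [ 0.60217174 -0.07208892  0.11180173]
protruding +y/-y: 19 0 coloured 16 0
```

```bash
python3 tab.py | tail -1
```

```text
protruding +y/-y: 16 0 coloured 15 0
```

Green is out (protruding to 33 mm) and red is flush. I'll release, rise, and go above the blue sprayer's cap with the fingers shut.

```bash
python3 -m crank '[[0,0,0,0],[0,0,0,0],[0,0,0,0],[0,0,0,0],[0,0,0.5,0],[0,0,1.5,0],[0,0,2.6,0],[0,0,3.5,0]]' 1 && python3 -m crank '[[0,0,0,0],[-0.2,-1,0,0],[-0.4,-2,0,0],[-0.7,-3,0,0],[-0.9,-4,0,0],[-1.16,-5.19,0,0],[-1.16,-5.19,0,0],[-1.16,-5.19,0,0]]' 0 30; python3 tab.py
python3 - <<'E'
from h import *
s=dict(np.load('/tmp/scene.npz')); c=cloud(s); im=s['img'].astype(int)
m=(abs(c[...,2]-.165)<.006)&(np.linalg.norm(c[...,:2]-[.556,-.28],axis=-1)<.03)&(im.min(-1)>130)
print('cap top',c[m].mean(0),m.sum(),np.ptp(c[m],axis=0))
E
```

```text
clock: 22.5
ee_pos: [0.6022, -0.0745, 0.254]
tcp_rot: [1.703, 2.638, 0.001]
force: [1.3, -0.3, 0.6]
finger_gap: 0.0852
grip_force: 0.0
clock: 23.3
ee_pos: [0.5548, -0.2829, 0.2506]
tcp_rot: [-1.706, -2.636, -0.0]
force: [0.2, -0.0, -1.0]
finger_gap: 0.0
grip_force: 0.0
yaw -335.8 j6 0.6771530905792301 [ 0.21764893 -0.04289285 -1.00149316] -0.030016905799070546 green (np.int64(33), array([25.3, 21.4]), 34.2, 0.062) red (np.int64(6), array([ 20.6, -19.5]), 22.1, 0.063) [ 0.55475329 -0.28291515  0.25063149]
protruding +y/-y: 18 0 coloured 15 0
cap top [ 0.55697734 -0.280326    0.1642047 ] 98 [0.02726143 0.03507726 0.01001804]
```

```bash
python3 -m crank '[[0.04,0.06,-0.7,0],[0.04,0.06,-1.4,0],[0.04,0.06,-1.9,0],[0.04,0.06,-1.9,0]]' && python3 -m crank '[[0,0,-0.15,0],[0,0,-0.3,0],[0,0,-0.45,0],[0,0,-0.55,0],[0,0,-0.55,0],[0,0,-0.55,0]]'
```

```text
clock: 23.75
ee_pos: [0.5553, -0.2765, 0.1722]
tcp_rot: [-1.696, -2.636, 0.001]
force: [1.0, 0.2, -0.1]
finger_gap: 0.0002
grip_force: 0.0
clock: 24.35
ee_pos: [0.5585, -0.2792, 0.157]
tcp_rot: [1.701, 2.636, 0.003]
force: [-2.5, 2.4, 12.2]
finger_gap: 0.0002
grip_force: 6.4
```

```bash
python3 -m crank '[[0,0,-0.12,0],[0,0,-0.12,0],[0,0,-0.12,0]]'
python3 - <<'E'
from h import *
s=get('scene'); c=cloud(s); im=s['img'].astype(int)
m=(abs(c[...,2]-.16)<.012)&(np.linalg.norm(c[...,:2]-[.556,-.28],axis=-1)<.025)&(im.min(-1)>150)
print('cap z',np.percentile(c[m][:,2],[50,80,95]),m.sum())
E
python3 -m crank '[[0,0,0.3,0],[0,0,0.8,0],[0,0,1.8,0],[0,0,2.8,0],[0,0,2.8,0]]'; python3 -m crank '[[0,0,0,0],[0,0,0,0],[0,0,0,0],[0,0,0,0]]'; python3 tab.py
python3 - <<'E'
from h import *
s=dict(np.load('/tmp/scene.npz'));d=get('top')
for v in(s,d):
    c=cloud(v); im=v['img'].astype(int)
    m=(abs(c[...,2]-.16)<.012)&(np.linalg.norm(c[...,:2]-[.556,-.28],axis=-1)<.025)&(im.min(-1)>150)
    print('cap z',np.percentile(c[m][:,2],[50,80,95]) if m.any() else 0,m.sum())
th=np.radians(10.2);u=np.array([np.cos(th),np.sin(th)]);n=np.array([-u[1],u[0]])
c=cloud(s);im=s['img'].astype(int);L=(c[...,:2]-[.6055,-.0757])@np.array([u,n]).T
o=(im[...,0]>170)&(im[...,2]<110)&(im[...,1]>90)&(np.linalg.norm(L-[-.09,0],axis=-1)<.05)&(c[...,2]>.026)
print('handle',L[o].mean(0),o.sum(),c[o][:,2].mean(),np.polyfit(L[o][:,0],L[o][:,1],1)[0])
E
```

```text
clock: 24.65
ee_pos: [0.5586, -0.2793, 0.1565]
tcp_rot: [1.699, 2.634, 0.004]
force: [-8.7, 6.9, 33.2]
finger_gap: 0.0001
grip_force: 16.4
cap z [0.15537625 0.15835134 0.1658402 ] 48
clock: 25.2
ee_pos: [0.5601, -0.2811, 0.2677]
tcp_rot: [1.697, 2.629, 0.002]
force: [1.3, -0.4, 0.6]
finger_gap: -0.0003
grip_force: 0.0
clock: 25.6
ee_pos: [0.5565, -0.2791, 0.2594]
tcp_rot: [-1.702, -2.637, 0.001]
force: [1.1, -0.3, -0.7]
finger_gap: 0.0
grip_force: 0.0
yaw -335.7 j6 0.6814006930523029 [ 1.14099582 -0.28721955 -0.72784925] -0.011382025093853766 green (np.int64(33), array([25.7, 20.9]), 33.5, 0.062) red (np.int64(6), array([ 19.5, -18.1]), 20.5, 0.061) [ 0.55650748 -0.27910153  0.25944097]
protruding +y/-y: 20 0 coloured 18 0
cap z [0.16373128 0.16601954 0.16775505] 112
cap z [0.16433206 0.16613696 0.16741833] 86
handle [-0.09133227 -0.00142083] 115 0.030269341140833277 -0.00026145152032159316
```

The cap bottomed (33 N, top at about 0.156 m) and is up again at 0.164–0.166 m. The cartridge is unmoved, green is out and red is in.

```bash
python3 -c "
from cell import r
print(r.close_job())"
```

```text
the job is handed in; nothing more can be done
None
```

The job is handed in and by my measurements every step was met: the cartridge is clamped in the press with the green tab out and the red one in, and the blue sprayer's cap was pressed fully down and is up again; the hand-in gave no verdict, I never measured the bystanders' positions, and I viewed 12 pictures, two over the allowed 10.

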